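# Find the hidden catch of the potting-bench locker

## Robot

A 7-joint arm with a two-finger parallel gripper is mounted at the origin on the work surface. World frame = base frame: x ahead of the robot, y to its left, z up, the work surface at z = 0. Lengths are in m, angles in rad, forces in N, time in s.
With the tool pointing down it reaches from about 0.4 to 0.85 m from the base axis. Payload 10.4 kg.
Tool frame: the origin (TCP) lies at the very end of the fingers, on their centre line; the grasp point (between the pads) lies 19 mm behind it; z points along the fingers, y is the direction in which the jaws open and shut (so a half turn about z gives the same grasp; the last joint's range is limited). The gripper opens to 85 mm and grips with 20 to 120 N. Pads are 22 mm wide; open, the fingers measure 114 mm over their backs; the gripper's body (76 mm by 85 mm) begins 54 mm behind the grasp point. The pads swing forward as they close: fully open they stand 13 mm farther back than shut.
Start: joints at [-1.235, 0.332, -0.065, 1.46, 0.022, 1.35, -0.088], TCP at [0.219, 0.585, 0.231] pointing down, gripper open.
Joint ranges: [-2.6, 2.6], [-0.5, 2.12], [-1.47, 1.34], [0.16, 2.42], [-1.27, 4.41], [0.06, 2.06], [-2.6, 2.6]. Speed limits (rad/s): [2.22, 2.22, 2.79, 2.79, 3.14, 3.14, 3.14].

## Interface

Orientations are given as a unit quaternion [x, y, z, w].
In Python, from workcell import get_obs, camera, camera_info, hand_in gives the robot as it stands.
- The arm moves only by the tool move_arm, never from a script. Its argument "moves" is a list of rows, each a list of 3 entries, a list of its own where there are three numbers: the shift along the tool's x, y, z in units of 25 mm (1.0 is 25 mm), then the turn, a rotation vector about the tool's x, y, z in degrees, then the opening, from 0 (shut) to 1 (fully open). A call has 1 to 5 rows; each row shifts and turns the commanded pose from where the row before left it, along the tool's axes as they then stand; what a row does not reach is not made up. A row lasts 1/8 s, in which the tool goes at most 62.5 mm and 10.7 degrees, less where a joint would pass 70% of its speed; a pose out of reach is approached as far as the arm can. A call is refused whole if a number of a shift passes 1 or a number of a turn 10.7, either way. A call with a gripper value outside its range is refused whole. The fingers move at their own pace and stop on an object; "squeeze" is the grip in N (left out, the last holds). Time passes only in rows, so rows that do not move let the fingers close. It gives the time, the measured TCP pose, the force and the opening at its end, in the units of the state.
- get_obs(): the state, without advancing time (a new reading comes with each control period).
- camera(name): name is "scene" or "side" or "wrist"; returns the picture (384x512x3 uint8, red, green, blue); there is no depth.
- camera_info(name): a dict with "fx", "fy", "cx", "cy" (pixels), "D" ([k1, k2, p1, p2, k3] as OpenCV has them; the pictures are not rectified), "origin" and "rotation" of the camera in the world. Camera axes: x right, y down, z forward; pixel columns grow to the right and rows downward; lengths in m; the calibration is good to about 2 mm. A picture is of the moment at which its call begins: read the wrist's pose just before it. camera_info takes no time and is no camera call; for the wrist camera it gives the pose at the moment of the call.
- hand_in(): hands the job in, once; it reports no verdict.
The state is a dict: "clock": time; "joint_pos": joint angles; "joint_velocities": joint speeds; "tau": joint torques, N m; "position": TCP position; "ee_rot": TCP orientation; "ft_force": force on the tool from outside, world axes, zero at the start; "torque": the same for the moment, N m; "grip_width": opening from 0.0 (shut) to 1.0 (fully open).
Only numpy, scipy, OpenCV 4.12 (cv2) and the standard library are available. Lean on these libraries where they do the work, as an engineer would, in place of code of your own. Each camera call takes 0.05 s, during which the arm holds its last target. There are 200 camera calls.

## Task

The tray of the bench locker is held shut by a hidden catch: one of the five identical dark plates set flush in its top panel, and you cannot see which. Feel across the plates with the fingertips, pressing each until you find the one that gives, and press that in so that the tray springs fully out; then take the hand away so that the catch comes back up. Leave the stake lying in the tray and do not lift or shift the scoop, funnel, bowl, pots or bottle.

Things in the scene. Friction and masses are not known exactly. Their poses are not given: they have to be found in the camera images.
- locker: low galvanised steel locker fixed to the bench: 240 mm deep (x), 360 mm wide (y), 110 mm tall, with a flat aluminium top panel and a green-fronted tray beneath it on its -x side. Origin at the centre of its underside, x to the back, y to the left, z up. Five identical dark square plates lie in a row across the top panel
- plate0 (a point): centre of the upper face of dark square plate 0 (of 0 to 4, numbered along the locker's y axis, 64 mm apart, 45 mm in front of the locker's centre): 48 mm square in a 50 mm square opening, face level, 2 mm below the panel's face. Four of the plates are rigid blanks; one, a different one each time and looking the same, is the catch and gives way when pressed
- plate1 (a point): centre of the upper face of dark square plate 1 (of 0 to 4, numbered along the locker's y axis, 64 mm apart, 45 mm in front of the locker's centre): 48 mm square in a 50 mm square opening, face level, 2 mm below the panel's face. Four of the plates are rigid blanks; one, a different one each time and looking the same, is the catch and gives way when pressed
- plate2 (a point): centre of the upper face of dark square plate 2 (of 0 to 4, numbered along the locker's y axis, 64 mm apart, 45 mm in front of the locker's centre): 48 mm square in a 50 mm square opening, face level, 2 mm below the panel's face. Four of the plates are rigid blanks; one, a different one each time and looking the same, is the catch and gives way when pressed
- plate3 (a point): centre of the upper face of dark square plate 3 (of 0 to 4, numbered along the locker's y axis, 64 mm apart, 45 mm in front of the locker's centre): 48 mm square in a 50 mm square opening, face level, 2 mm below the panel's face. Four of the plates are rigid blanks; one, a different one each time and looking the same, is the catch and gives way when pressed
- plate4 (a point): centre of the upper face of dark square plate 4 (of 0 to 4, numbered along the locker's y axis, 64 mm apart, 45 mm in front of the locker's centre): 48 mm square in a 50 mm square opening, face level, 2 mm below the panel's face. Four of the plates are rigid blanks; one, a different one each time and looking the same, is the catch and gives way when pressed
- catch (a joint): how far the catch plate is pressed in, 0 (at rest) to 0.006 m (fully in). A spring resists with 1.5 N at first and 5 N fully in; the tray is let go at about 0.004 m; the plate comes back when released. It does not tell which plate it is
- tray (a joint): how far the tray has slid out of the locker's front (towards the locker's -x): 0 shut and latched, 0.1 m fully out. When the catch is pressed a spring drives it fully out by itself in about half a second to a second, and it stays out; while latched it cannot be pulled out
- tray_front (a point): middle of the top edge of the tray's green front, 98 mm above the bench; the front is 332 mm wide
- tray_floor (a point): centre of the tray's inner floor, 14 mm above the bench; the floor is 170 by 302 mm with walls 45 mm high
- stake_mid (a point): centre of the wooden plant stake, a bar 240 by 12 by 12 mm lying loose in the tray across the locker, out of sight until the tray is out
- funnel: yellow plastic funnel standing mouth down, 116 mm wide, 115 mm tall, loose on the bench; origin at the centre of its underside
- scoop: aluminium scoop lying along the locker's y axis on the rear strip of the locker's top panel, behind the plates, 200 mm long, 60 mm wide, 32 mm high, loose; origin on its underside, 20 mm in front of the back of the trough
- bowl: white ceramic bowl, 140 mm wide, 60 mm tall, loose on the bench; origin at the centre of its underside
- grey_pot: grey plastic pot, 110 mm wide, 100 mm tall, loose on the bench; origin at the centre of its underside
- clay_pot: small terracotta pot, 90 mm wide, 80 mm tall, loose on the bench; origin at the centre of its underside
- feed_bottle: green plastic bottle with a white cap, 64 mm wide, 170 mm tall, loose on the bench; origin at the centre of its underside

How it is judged:
By the outcome, as a careful person would: the job done as asked, in the order asked, and still so for the second after the job is handed in, with the robot touching nothing.
It also fails if it takes over 51 s, if anything falls off the work surface, if the arm or the gripper's body presses on something with over 40 N, if the wrist force passes 120 N, or if a joint passes its speed limit or range.

## Working session

There is one attempt and no reset: what is moved stays moved. The work goes in short steps, Python scripts to look and compute and a tool call to move; the robot and the scene stay as the last step left them, time stands still between calls to the robot, and variables do not carry over. Pictures are saved under pics/ and viewed, about 8 in all and at most 12, crops included, and the job is handed in when it is done.

Besides the shell and the picture viewer there is one more tool, called after "Emit:" as name(argument=value, ...), one argument or row to a line, values as JSON. move_arm: Moves the arm, as the interface text tells. Its arguments: {"type":"object","properties":{"moves":{"type":"array","items":{"type":"array"}},"squeeze":{"type":"number"}},"required":["moves"]}

```bash
mkdir -p pics; python3 - <<'E'
from workcell import *
import cv2,numpy as np
o=get_obs();print({k:np.round(v,3).tolist() for k,v in o.items()})
for n in("scene","side"):
    cv2.imwrite(f"pics/{n}0.png",camera(n)[:,:,::-1]);print(n,camera_info(n))
E
```

```text
{'clock': 0.0, 'joint_pos': [-1.235, 0.333, -0.065, 1.461, 0.022, 1.35, -0.089], 'joint_velocities': [-0.001, -0.001, 0.001, -0.003, -0.001, -0.001, -0.0], 'tau': [-0.001, -62.544, 0.049, -39.161, 0.016, 0.009, -0.0], 'position': [0.219, 0.585, 0.231], 'ee_rot': [0.178, 0.984, -0.001, -0.0], 'ft_force': [-0.084, -0.046, 0.385], 'torque': [0.01, -0.006, -0.051], 'grip_width': 1.0}
scene {'fx': 376.57900258582896, 'fy': 376.57900258582896, 'cx': 255.32272056564676, 'cy': 194.533551186449, 'D': array([0.02792244, 0.        , 0.        , 0.        , 0.        ]), 'origin': array([ 0.84897902, -0.65721895,  0.91883658]), 'rotation': array([ 0.90816015,  0.22510443, -0.09436385, -0.34010086])}
side {'fx': 380.88840243158216, 'fy': 380.88840243158216, 'cx': 259.1680382425077, 'cy': 196.63574425753467, 'D': array([-0.10355447,  0.        ,  0.        ,  0.        ,  0.        ]), 'origin': array([ 0.01237371, -0.77495969,  0.84792671]), 'rotation': array([ 0.87003488, -0.2483053 ,  0.11729297, -0.40942172])}
```

View pics/scene0.png

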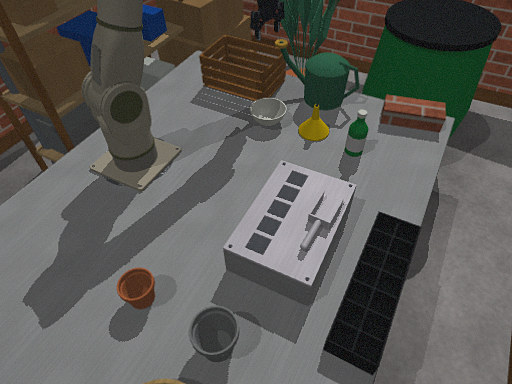

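View pics/side0.png

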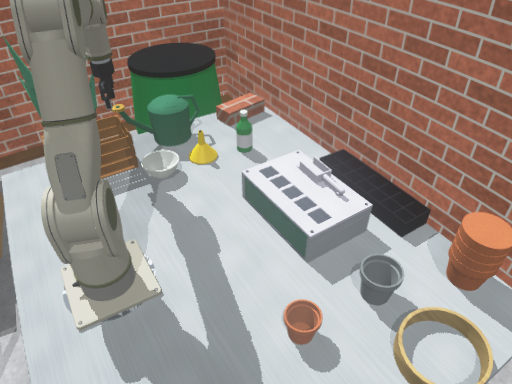

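The plates form a row: in scene from (298,178) to (259,243), in side from (270,172) to (319,215). The tray front faces the robot, with clear bench in front of it. Next I segment the plates and cast rays onto z=0.108.

```bash
cat > h.py <<'E'
import cv2,numpy as np
from workcell import *
from scipy.spatial.transform import Rotation as R
def ray(n,uv,z):
    c=camera_info(n);K=np.array([[c['fx'],0,c['cx']],[0,c['fy'],c['cy']],[0,0,1]])
    p=cv2.undistortPoints(np.array(uv,float).reshape(-1,1,2),K,c['D']).reshape(-1,2)
    d=R.from_quat(c['rotation']).apply(np.c_[p,np.ones(len(p))]);o=c['origin']
    return o+d*((z-o[2])/d[:,2])[:,None]
E
python3 - <<'E'
from h import *
for n,box in(("scene",(230,165,315,260)),("side",(258,160,335,225))):
    g=cv2.cvtColor(cv2.imread(f"pics/{n}0.png"),6);x0,y0,x1,y1=box
    m=np.zeros_like(g);m[y0:y1,x0:x1]=(g[y0:y1,x0:x1]<95)*255
    k,l,s,c=cv2.connectedComponentsWithStats(m)
    for i in range(1,k):
        if 60<s[i,4]<600: print(n,s[i],c[i].round(1),ray(n,c[i],.108).round(4))
c=R.from_quat(get_obs()['ee_rot']).as_matrix();print(c.round(3))
E
```

```text
scene [286 171  22  16 210] [296.5 178.4] [[0.5772 0.0763 0.108 ]]
scene [276 185  24  17 235] [287.9 193. ] [[0.5787 0.0121 0.108 ]]
scene [267 200  24  18 259] [278.6 208.6] [[ 0.5804 -0.052   0.108 ]]
scene [257 216  24  20 293] [268.6 225.3] [[ 0.5819 -0.1163  0.108 ]]
scene [245 233  26  22 321] [257.9 243.3] [[ 0.5834 -0.1802  0.108 ]]
scene [300 234  15  19  71] [308.6 244.6] [[ 0.7002 -0.1238  0.108 ]]
scene [230 251  19   9  91] [236.3 256.5] [[ 0.5539 -0.2401  0.108 ]]
side [321 160  14  15  98] [330.1 164.5] [[0.7818 0.0031 0.108 ]]
[[-0.936  0.351 -0.   ]
 [ 0.351  0.936 -0.001]
 [-0.    -0.001 -1.   ]]
```

Emit:
move_arm(
  moves=[
    [[0,0,0],[0,0,-7.3],0],
    [[0,0,0],[0,0,-7.3],0],
    [[0,0,0],[0,0,-7.4],0],
    [[-0.6,-1,0],[0,0,0],0],
    [[-0.6,-1,0],[0,0,0],0],
  ],
)

```text
clock: 0.72
position: [0.2509, 0.5352, 0.2307]
ee_rot: [-0.013, 1.0, -0.0, -0.0]
ft_force: [0.0, 0.1, 0.4]
grip_width: -0.001
```

Emit:
move_arm(
  moves=[
    [[-0.7,-1,0],[0,0,0],0],
    [[-0.7,-1,0],[0,0,0],0],
    [[-0.7,-1,0],[0,0,0],0],
    [[-0.7,-1,0],[0,0,0],0],
    [[-0.7,-1,0],[0,0,0],0],
  ],
)

```text
clock: 1.35
position: [0.3417, 0.4122, 0.231]
ee_rot: [-0.013, 1.0, -0.0, -0.0]
ft_force: [1.0, 0.7, 0.1]
grip_width: -0.0
```

Emit:
move_arm(
  moves=[
    [[-0.7,-1,0],[0,0,0],0],
    [[-0.7,-1,0],[0,0,0],0],
    [[-0.7,-1,0],[0,0,0],0],
    [[-0.7,-1,0],[0,0,0],0],
    [[-0.7,-1,0],[0,0,0],0],
  ],
)

```text
clock: 1.98
position: [0.4323, 0.2895, 0.231]
ee_rot: [-0.013, 1.0, -0.0, -0.0]
ft_force: [-0.4, 0.1, 1.0]
grip_width: -0.005
```

Emit:
move_arm(
  moves=[
    [[-0.7,-1,0],[0,0,0],0],
    [[-0.7,-1,0],[0,0,0],0],
    [[-0.6,-1,0],[0,0,0],0],
    [[-0.6,-1,0],[0,0,0],0],
    [[0,0,0],[0,0,0],0],
  ],
)

```text
clock: 2.6
position: [0.5003, 0.1897, 0.231]
ee_rot: [-0.011, 1.0, -0.0, -0.0]
ft_force: [0.3, 0.8, -0.3]
grip_width: -0.002
```

```bash
python3 - <<'E'
from h import *
o=get_obs();print(o['position'],R.from_quat(o['ee_rot']).as_matrix().round(3),o['grip_width'],o['ft_force'])
print(ray("side",[[270,172],[319,215]],.108).round(3))
cv2.imwrite("pics/w1.png",camera("wrist")[:,:,::-1])
E
```

```text
[0.50033415 0.18973    0.23101729] [[-1.    -0.021 -0.   ]
 [-0.021  1.    -0.001]
 [ 0.    -0.001 -1.   ]] -0.0016379415205370245 [ 0.26398946  0.78845623 -0.33427206]
[[ 0.583  0.074  0.108]
 [ 0.588 -0.177  0.108]]
```

View pics/w1.png

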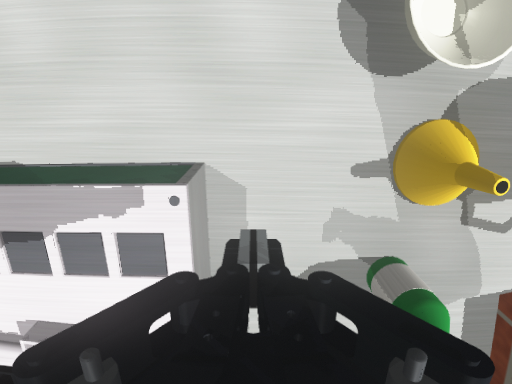

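The wrist view shows three plates at (25,253), (82,253) and (141,253), consistent with the scene measurement. The side rays agree to about 6 mm. Now I move over plate 4.

Emit:
move_arm(
  moves=[
    [[-0.6,-0.93,0],[0,0,0],0],
    [[-0.6,-0.93,0],[0,0,0],0],
    [[-0.6,-0.93,0],[0,0,0],0],
    [[-0.6,-0.93,0],[0,0,0],0],
    [[-0.6,-0.91,0.5],[0,0,0],0],
  ],
)

```text
clock: 3.28
position: [0.5779, 0.0792, 0.2193]
ee_rot: [-0.014, 1.0, 0.001, 0.001]
ft_force: [0.6, 0.2, -0.2]
grip_width: 0.001
```

Emit:
move_arm(
  moves=[
    [[0,0,1],[0,0,0],0],
    [[0,0,1],[0,0,0],0],
    [[0,0,1],[0,0,0],0],
    [[0,0,0.7],[0,0,0],0],
    [[0,0,0],[0,0,0],0],
  ],
)

```text
clock: 3.9
position: [0.5764, 0.0789, 0.1251]
ee_rot: [-0.013, 1.0, -0.0, -0.001]
ft_force: [-0.0, -0.3, 0.6]
grip_width: 0.0
```

```bash
python3 - <<'E'
from h import *
cv2.imwrite("pics/w2.png",camera("wrist")[:,:,::-1])
E
```

```text
(no output)
```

View pics/w2.png

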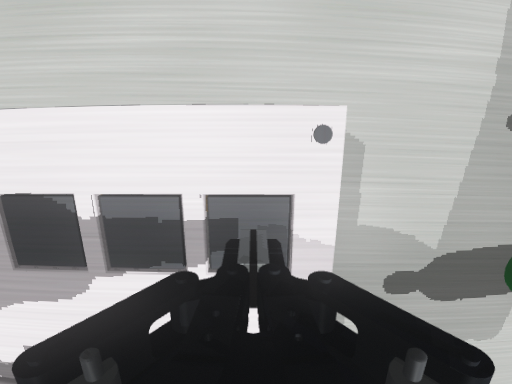

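The shut fingertips at about (254,235) are centred on plate 4, which spans columns 206–293 and rows 195–272. Now I descend gently.

Emit:
move_arm(
  moves=[
    [[0,0,0.5],[0,0,0],0],
    [[0,0,0.06],[0,0,0],0],
    [[0,0,0],[0,0,0],0],
  ],
)

```text
clock: 4.32
position: [0.5774, 0.0783, 0.1124]
ee_rot: [-0.013, 1.0, 0.0, 0.0]
ft_force: [0.4, 1.2, 0.4]
grip_width: -0.002
```

Emit:
move_arm(
  moves=[
    [[0,0,0.08],[0,0,0],0],
    [[0,0,0],[0,0,0],0],
  ],
)

```text
clock: 4.58
position: [0.5773, 0.0783, 0.1103]
ee_rot: [-0.013, 1.0, 0.0, 0.0]
ft_force: [0.2, 0.1, -0.6]
grip_width: -0.001
```

Emit:
move_arm(
  moves=[
    [[0,0,0.06],[0,0,0],0],
    [[0,0,0],[0,0,0],0],
  ],
)

```text
clock: 4.82
position: [0.5773, 0.0783, 0.1087]
ee_rot: [-0.013, 1.0, 0.0, -0.0]
ft_force: [0.0, -0.5, 0.5]
grip_width: -0.001
```

Emit:
move_arm(
  moves=[
    [[0,0,0.06],[0,0,0],0],
    [[0,0,0],[0,0,0],0],
  ],
)

```text
clock: 5.08
position: [0.5775, 0.0784, 0.1082]
ee_rot: [-0.013, 1.0, 0.0, 0.0]
ft_force: [-3.5, -0.5, 8.2]
grip_width: 0.002
```

Emit:
move_arm(
  moves=[
    [[0,0,0.04],[0,0,0],0],
    [[0,0,0],[0,0,0],0],
  ],
)

```text
clock: 5.32
position: [0.5775, 0.0784, 0.1081]
ee_rot: [-0.013, 1.0, 0.0, 0.0]
ft_force: [-8.8, -1.1, 18.1]
grip_width: -0.002
```

Plate 4 is rigid: 18 N with no travel at z=0.108. I go on to plate 3.

Emit:
move_arm(
  moves=[
    [[0,0,-0.44],[0,0,0],0],
    [[0,-0.85,0],[0,0,0],0],
    [[0,-0.85,0],[0,0,0],0],
    [[0,-0.86,0],[0,0,0],0],
    [[0,0,0.2],[0,0,0],0],
  ],
)

```text
clock: 5.95
position: [0.5793, 0.0125, 0.1127]
ee_rot: [-0.011, 1.0, -0.0, 0.001]
ft_force: [-0.8, -0.5, 0.4]
grip_width: 0.001
```

Emit:
move_arm(
  moves=[
    [[0,0,0.14],[0,0,0],0],
    [[0,0,0.06],[0,0,0],0],
    [[0,0,0.02],[0,0,0],0],
    [[0,0,0],[0,0,0],0],
  ],
)

```text
clock: 6.45
position: [0.5789, 0.0155, 0.1081]
ee_rot: [-0.013, 1.0, 0.0, -0.0]
ft_force: [-7.0, -0.9, 16.2]
grip_width: 0.003
```

Plate 3 is rigid too: it stopped at 0.1081 with 16 N. On to plate 2.

Emit:
move_arm(
  moves=[
    [[0,0,-0.42],[0,0,0],0],
    [[0,-0.85,0],[0,0,0],0],
    [[0,-0.85,0],[0,0,0],0],
    [[0,-0.88,0],[0,0,0],0],
    [[0,0,0.2],[0,0,0],0],
  ],
)

```text
clock: 7.08
position: [0.5809, -0.0512, 0.1126]
ee_rot: [-0.012, 1.0, -0.0, 0.0]
ft_force: [0.3, -0.4, 0.8]
grip_width: -0.003
```

Emit:
move_arm(
  moves=[
    [[0,0,0.14],[0,0,0],0],
    [[0,0,0.06],[0,0,0],0],
    [[0,0,0.02],[0,0,0],0],
    [[0,0,0],[0,0,0],0],
  ],
)

```text
clock: 7.58
position: [0.5808, -0.0492, 0.107]
ee_rot: [-0.013, 1.0, 0.0, 0.0]
ft_force: [-0.3, 2.7, 2.8]
grip_width: -0.001
```

Plate 2 gives: 0.107 with only 2.8 N. I press it in further, to just short of full depth, and wait for the tray.

Emit:
move_arm(
  moves=[
    [[0,0,0.08],[0,0,0],0],
    [[0,0,0.08],[0,0,0],0],
    [[0,0,0.04],[0,0,0],0],
    [[0,0,0],[0,0,0],0],
    [[0,0,0],[0,0,0],0],
  ],
)

```text
clock: 8.2
position: [0.5809, -0.0498, 0.1022]
ee_rot: [-0.013, 1.0, 0.0, 0.0]
ft_force: [-0.7, 2.8, 6.6]
grip_width: -0.002
```

Emit:
move_arm(
  moves=[
    [[0,0,0],[0,0,0],0],
    [[0,0,0],[0,0,0],0],
    [[0,0,0],[0,0,0],0],
    [[0,0,0],[0,0,0],0],
    [[0,0,0],[0,0,0],0],
  ],
)

```text
clock: 8.82
position: [0.5809, -0.0499, 0.1022]
ee_rot: [-0.013, 1.0, 0.0, 0.0]
ft_force: [-0.5, 4.0, 6.3]
grip_width: 0.001
```

```bash
python3 - <<'E'
from h import *
a=[camera(n)[:,:,::-1] for n in("side","wrist")]
cv2.imwrite("pics/p3.png",cv2.resize(np.hstack(a),(800,300)))
cv2.imwrite("pics/side3.png",a[0])
E
```

```text
(no output)
```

View pics/p3.png

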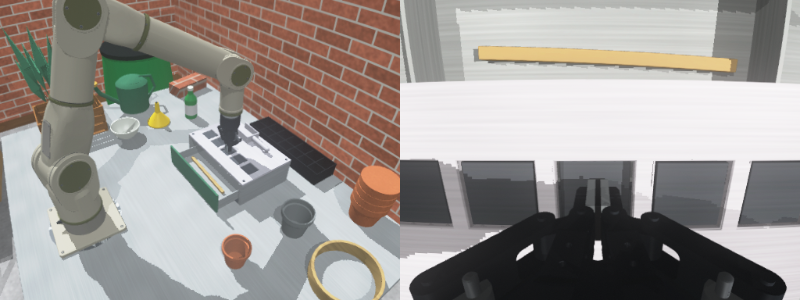

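The tray is out, with the stake lying in it (wrist view, around (605,58)). I lift straight up.

Emit:
move_arm(
  moves=[
    [[0,0,-0.3],[0,0,0],0],
    [[0,0,-0.6],[0,0,0],0],
    [[0,0,-1],[0,0,0],0],
    [[0,0,-1],[0,0,0],0],
    [[0,0,-1],[0,0,0],0],
  ],
)

```text
clock: 9.55
position: [0.5803, -0.0509, 0.2008]
ee_rot: [-0.012, 1.0, -0.0, -0.0]
ft_force: [0.1, -1.1, -0.9]
grip_width: -0.0
```

Emit:
move_arm(
  moves=[
    [[0,0,-1],[0,0,0],0],
    [[0,0,-1],[0,0,0],0],
    [[0,0,-0.5],[0,0,0],0],
    [[0,0,0],[0,0,0],0],
    [[0,0,0],[0,0,0],0],
  ],
)

```text
clock: 10.18
position: [0.5801, -0.0502, 0.2607]
ee_rot: [-0.013, 1.0, -0.0, -0.001]
ft_force: [0.2, 0.8, -0.3]
grip_width: 0.003
```

```bash
python3 - <<'E'
from h import *
print(get_obs()['position'],get_obs()['ft_force'])
b=camera("side")[:,:,::-1]; w=camera("wrist")[:,:,::-1]
a=cv2.imread("pics/side0.png")
cv2.imwrite("pics/p4.png",cv2.resize(np.hstack([b,w]),(800,300)))
# tray front top edge by green mask
h=cv2.cvtColor(b,cv2.COLOR_BGR2HSV);m=((h[...,0]>50)&(h[...,0]<95)&(h[...,1]>70)).astype(np.uint8)
m[:175]=0
k,l,s,c=cv2.connectedComponentsWithStats(m);i=1+s[1:,4].argmax();ys,xs=np.where(l==i);print(s[i])
top=[[x,ys[xs==x].min()] for x in(xs.min()+3,(xs.min()+xs.max())//2,xs.max()-6)];print(ray("side",top,.098).round(3))
ga,gb=[cv2.cvtColor(q,6).astype(int) for q in(a,b)]
for n,(x0,y0,x1,y1) in dict(funnel=(188,125,220,163),bowl=(140,150,182,180),clay=(280,298,325,345),grey=(355,253,405,305),bottle=(233,108,256,155)).items():
    print(n,abs(ga-gb)[y0:y1,x0:x1].mean().round(2))
E
```

```text
[ 0.58009511 -0.05021264  0.26073553] [ 0.23280224  0.82665903 -0.26129166]
[219 187  60  64 187]
[[ 0.409  0.085  0.098]
 [ 0.415 -0.067  0.098]
 [ 0.418 -0.19   0.098]]
funnel 0.88
bowl 15.98
clay 0.92
grey 7.93
bottle 0.62
```

View pics/p4.png

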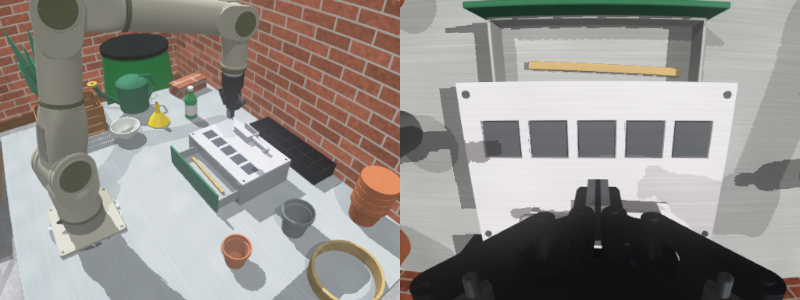

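The tray front measures x≈0.41 and the expected value fully out is about 0.405, so it is fully out with the stake inside. All five plates look level. The bowl and grey-pot pixel differences are shading changes, since the arm never went near either. I hand in now.

```bash
python3 -c "
from workcell import *
print(hand_in())"
```

```text
the job is handed in; nothing more can be done
None
```

The tray is out with the stake lying in it, and I handed the job in at about 10 s of the 51 s allowed. Plate 2, the middle one, was the catch.

- **Finding the catch:** I felt plates 4, 3 and 2 in that order. Plates 4 and 3 were rigid, stopping at z = 0.108 with 18 N and 16 N. Plate 2 gave way at about 3 N. I pressed it in about 6 mm, at 6–7 N, then lifted the hand straight up to z = 0.26.
- **Tray:** the front edge measured x ≈ 0.41, against about 0.405 expected for fully out. The side camera reads x about 5 mm high.
- **Catch and hand:** all five plates looked level again in the last picture, though I did not measure the catch's return. The force on the tool was back to about zero.
- **Other objects:** the funnel, clay pot and bottle areas of the side picture were unchanged. The bowl and grey pot areas did change in brightness. I put that down to shadows, because the hand stayed well clear of both and they look to be in the same place. I did not re-measure the scoop, but it was still behind the plates in the last pictures.

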